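# Start the lens edger from its bench control

## Task

Start the lens edger from the four-module bench control, pressing gently with closed fingers: first push down the raised far end of the rocker until it has tipped fully over, then push the square key fully down so that it stays down, then press the flat round start button fully in, keep it in for a full second and let it come up again. Keep to that order and never press the mushroom-shaped stop button. Grip and lift nothing: the modules stay seated in their dock, and the things lying around stay where they are.

Things in the scene. Friction and masses are not known exactly. Their poses are not given: they have to be found in the camera images.
- dock: grey steel tray screwed to the desk, 95 (x) x 288 (y) mm without its two end ears (350 mm with them), rim and dividers 22 mm high, floor 8 mm thick, four bays side by side along y at a pitch of 71 mm; origin: centre of its underside on the desk; +x points away from the robot, z up
- rocker_module: loose grey module, 84 (its x, front to back) x 64 (y) x 46 mm, aluminium top plate, standing in a bay of the dock; origin: centre of its underside (8 mm above the desk), top plate 46 mm above the origin; z up, +x points away from the robot (turned with the dock). Mass about 0.6 kg. Any module may stand in any bay. Carries the rocker.
- key_module: loose grey module, 84 (its x, front to back) x 64 (y) x 46 mm, aluminium top plate, standing in a bay of the dock; origin: centre of its underside (8 mm above the desk), top plate 46 mm above the origin; z up, +x points away from the robot (turned with the dock). Mass about 0.6 kg. Any module may stand in any bay. Carries the square key.
- start_module: loose grey module, 84 (its x, front to back) x 64 (y) x 46 mm, aluminium top plate, standing in a bay of the dock; origin: centre of its underside (8 mm above the desk), top plate 46 mm above the origin; z up, +x points away from the robot (turned with the dock). Mass about 0.6 kg. Any module may stand in any bay. Carries the flat round start button.
- stop_module: loose grey module, 84 (its x, front to back) x 64 (y) x 46 mm, aluminium top plate, standing in a bay of the dock; origin: centre of its underside (8 mm above the desk), top plate 46 mm above the origin; z up, +x points away from the robot (turned with the dock). Mass about 0.6 kg. Any module may stand in any bay. Carries the mushroom stop button; not to be pressed.
- rocker (a joint): tilt of the black rocker (60 x 26 mm, dished, ribbed ends) about the module's y axis; hinge at the module's middle, 50 mm above its origin. 0 = off, far (+x) end raised, its edge 67 mm above the module's origin; 0.36 rad = fully over, far edge at 56 mm, near end raised; over counts above 0.28. The rocker's middle stays at 58 mm. No spring: friction (2 to 3 N at the point) holds it where left
- rocker_far (a point): point on the face of the rocker's far half, 22 mm from the hinge; moves with the rocker, about 8 mm down from off to fully over. Press here, downward, clear of the rocker's middle
- key (a joint): how far the square black key (28 x 28 mm) is pushed down: 0 = up (top 16 mm above the module's top plate), 0.008 m = fully down (8 mm above the plate). Counts as down above 0.0065. Held by friction of about 3 N, it stays where it is left
- key_top (a point): centre of the square key's top face; moves with the key
- start (a joint): how far the flat round black start button (27 mm across, inside a steel collar 38 mm across and 4 mm high) is pressed: 0 = up (top 12 mm above the module's top plate), 0.006 m = fully in (6 mm above the plate). Counts as pressed above 0.0045. Spring return: 1.5 N to begin, 4.5 N fully in
- start_top (a point): centre of the start button's top face; moves with the button
- stop (a joint): how far the mushroom stop button (black dome 40 mm across on a stem, top 29 mm above its module's top plate) is pressed: 0 = up, 0.006 m = in. Spring, 2 to 5 N. Must stay up
- stop_top (a point): top of the mushroom stop button's dome
- screw_tin: loose round metal tin, 55 mm across, 25 mm high, behind the dock; origin: centre of its underside; leave alone
- small_jar: loose small clear jar, 36 mm across, 41 mm high, behind the dock; origin: centre of its underside; leave alone
- whetstone: loose green flat stone, 38 x 92 x 11 mm, lying in front of the dock; origin: centre of its underside; leave alone
Mind the look-alikes: they are no part of the job. What is shaped like the start_module but purple is not meant. What is shaped like the rocker_module but red is not meant.

How it is judged:
By the outcome, as a careful person would: the job done as asked, in the order asked, and still so for the second after the job is handed in, with the robot touching nothing.
It also fails if it takes over 51 s, if anything falls off the work surface, if the arm or the gripper's body presses on something with over 40 N, if the wrist force passes 120 N, or if a joint passes its speed limit or range.

## Robot

A 6-joint arm with a two-finger parallel gripper is mounted at the origin on a cart in front of the work surface, level with it; the furniture and walls round the work are solid. World frame = base frame: x ahead of the robot, y to its left, z up, the work surface at z = 0. Lengths are in m, angles in degrees, forces in N, time in s.
With the tool pointing down it reaches from about 0.425 to 1.125 m from the base axis. Payload 14.9 kg.
Tool frame: the origin (TCP) lies midway between the tips of the shut fingers; the grasp point (between the pads) lies 19 mm behind it; z points along the fingers, y is the line along which they close (so a half turn about z gives the same grasp; the last joint's range is limited). The gripper opens to 91 mm and grips with 3 to 60 N. Pads are 32 mm wide; open, the fingers measure 118 mm over their backs; the gripper's body (76 mm by 178 mm) begins 60 mm behind the grasp point.
Start: joints at [65.185, 21.709, 99.362, -0, 58.929, -1.908], TCP at [0.272, 0.645, 0.214] pointing down, gripper open.
Joint ranges: [-158.91, 158.91], [-42.39, 125.64], [0.06, 152.35], [-60.88, 240.88], [17.5, 164.5], [-176.32, 176.32]. Speed limits (degrees/s): [108.29, 108.29, 136.94, 180, 180, 180].

## Interface

Orientations are given as a 3x3 rotation matrix whose columns are the frame's x, y, z axes.
In Python, from bench import monitor, cams, robot gives the robot as it stands.
- The arm moves only by the tool jog_arm, never from a script. Its argument "motion" is a list of rows, each an object with "offset": the shift along the tool's x, y, z in units of 100 mm (1.0 is 100 mm), a list of three; "dr": the turn, a rotation vector about the tool's x, y, z in units of 60 degrees (1.0 is 60 degrees), a list of three; "gripper": the closure, from -1 (fully open) to 1 (shut). In form: [{"offset": [x, y, z], "dr": [wx, wy, wz], "gripper": gripper}, ...]. A call has 1 to 8 rows; each row is the pose to reach, as a shift and turn from the pose commanded when the call began, along the tool's axes at that moment; what a row does not reach only later rows make up. A row lasts 1/12 s, in which the tool goes at most 41.7 mm and 7.16 degrees, less where a joint would pass 70% of its speed; a pose out of reach is approached as far as the arm can. A call with a number of a shift or a turn outside -1 to 1 is refused whole. A call with a gripper value outside its range is refused whole. The fingers move at their own pace and stop on an object; "squeeze" is the grip in N (left out, the last holds). Time passes only in rows, so rows that repeat a pose let the fingers close. It gives the time, the measured TCP pose, the force, the opening and the grip force at its end, in the units of the state.
- monitor.observe(): the state, without advancing time (a new reading comes with each control period).
- cams.read_camera(name): name is "side" or "top" or "wrist"; returns the picture (420x560x3 uint8, red, green, blue); there is no depth.
- cams.camera_model(name): a dict with "K" (3x3 intrinsics, pixels), "k1" (the pictures are not rectified: a ray, as slopes to the right and down, at radius r is drawn at 1 + k1 r^2 times it, then the intrinsics apply), "rvec" (rotation vector, rad) and "tvec" (3), from world to camera coordinates, as OpenCV has them. Camera axes: x right, y down, z forward; pixel columns grow to the right and rows downward; lengths in m; the calibration is good to about 2 mm. A picture is of the moment at which its call begins: read the wrist's pose just before it. camera_model takes no time and is no camera call; for the wrist camera it gives the pose at the moment of the call.
- robot.job_done(): hands the job in; it is judged then, once.
The state is a dict: "t": time; "qpos": joint angles; "joint_velocities": joint speeds; "effort": joint torques, N m; "eef_pos": TCP position; "tcp_rot": TCP orientation; "wrist_force": force on the tool from outside, world axes, zero at the start; "torque": the same for the moment, N m; "grip_width": opening from 0.0 (shut) to 1.0 (fully open); "gripper_force": force on a finger pad.
Only numpy, scipy, OpenCV 4.12 (cv2) and the standard library are available. Lean on these libraries where they do the work, as an engineer would, in place of code of your own. Each camera call takes 0.05 s, during which the arm holds its last target. There are 200 camera calls.

## Working session

There is one attempt and no reset: what is moved stays moved. The work goes in short steps, Python scripts to look and compute and a tool call to move; the robot and the scene stay as the last step left them, time stands still between calls to the robot, and variables do not carry over. Pictures are saved under pics/ and viewed, at most 10 in all, crops included, and the job is handed in when it is done.

Besides the shell and the picture viewer there is one more tool, called as name(argument=value, ...) on one line, values as JSON. jog_arm: Moves the arm, as the interface text tells. Its arguments: {"type":"object","properties":{"motion":{"type":"array"},"squeeze":{"type":"number"}},"required":["motion"]}

```bash
mkdir -p pics; cat > h.py <<'E'
import numpy as np, cv2
from bench import monitor, cams, robot
def cam(n):
    m=cams.camera_model(n); R=cv2.Rodrigues(np.array(m['rvec'],float))[0]; return np.array(m['K'],float),m['k1'],R,np.array(m['tvec'],float).ravel()
def ray(m,u,v):
    K,k,R,t=m; d=np.linalg.solve(K,[u,v,1.])[:2]; s=d.copy()
    for _ in range(30): s=d/(1+k*(s@s))
    return -R.T@t, R.T@np.array([*s,1.])
def onz(m,u,v,z):
    c,d=ray(m,u,v); return c+d*(z-c[2])/d[2]
def proj(m,p):
    K,k,R,t=m; c=R@np.array(p)+t; s=c[:2]/c[2]; s=s*(1+k*(s@s)); return (K@[*s,1.])[:2]
def tri(a,pa,b,pb):
    c1,d1=ray(a,*pa); c2,d2=ray(b,*pb); s=np.linalg.lstsq(np.c_[d1,-d2],c2-c1,rcond=None)[0]
    p,q=c1+s[0]*d1,c2+s[1]*d2; return (p+q)/2,np.linalg.norm(p-q)
E
python3 - <<'E'
from h import *
s=monitor.observe(); print(s)
a=[cams.read_camera(n) for n in('top','side','wrist')]
for n,i in zip(('top','side','wrist'),a):
    cv2.imwrite(f'pics/{n}0.png',i[:,:,::-1]); m=cam(n); print(n,-m[2].T@m[3],m[0][0,0])
E
```

```text
{'t': 0.0, 'qpos': array([ 6.51855333e+01,  2.17371049e+01,  9.93954434e+01,  5.45531142e-04,
        5.89294356e+01, -1.90700658e+00]), 'joint_velocities': array([-0.02948649, -0.0761849 , -0.08436739,  0.0850622 ,  0.06810786,
       -0.04255867]), 'effort': array([-1.39699870e-03, -7.63715959e+01, -4.34353137e+01,  6.49473374e-02,
        4.24424547e-02, -1.28064758e-04]), 'eef_pos': array([0.27229668, 0.64443699, 0.2133069 ]), 'tcp_rot': array([[-9.21132808e-01,  3.89248169e-01, -4.61422888e-04],
       [ 3.89248440e-01,  9.21132289e-01, -9.78516638e-04],
       [ 4.41457112e-05, -1.08095192e-03, -9.99999415e-01]]), 'wrist_force': array([ 0.34157997, -0.53339317,  0.16279588]), 'torque': array([-0.01074471, -0.05957322,  0.04090635]), 'gripper_force': 0.0, 'grip_width': 0.9977896506605253}
top [0.49474874 0.06439396 0.94400248] 438.98637915733354
side [ 0.2891733  -0.64229779  0.49171881] 407.4637374717291
wrist [0.20055184 0.67531145 0.38424698] 351.06548691551643
```

View pics/top0.png

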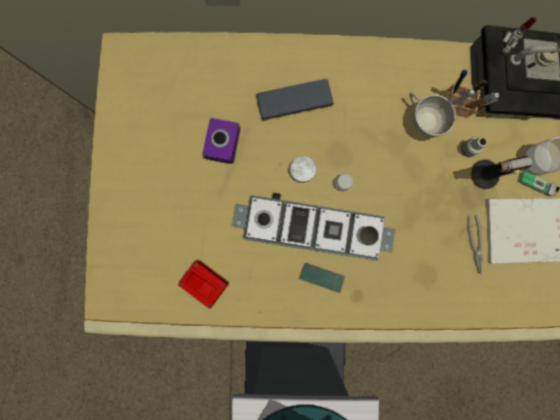

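View pics/side0.png

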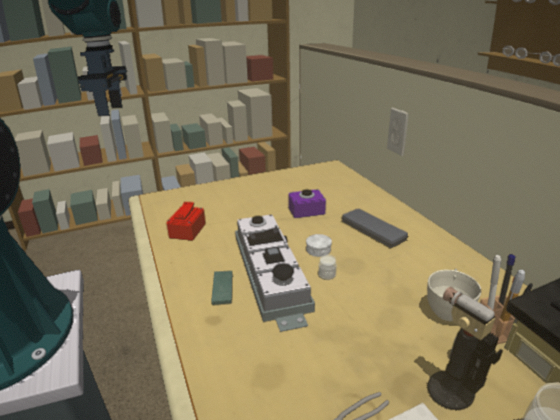

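The top view shows the dock with, left to right, start (264,219), rocker (298,225), key (333,230) and stop (368,236). The red and purple look-alikes stand apart from it. The side view shows the same four: start (258,220), rocker (265,238), key (273,256), stop (283,272). Next I'll measure by masks.

```bash
python3 - <<'E'
from h import *
out=[]
for n,(x0,y0,x1,y1),k in(('top',(228,185,402,270),4),('side',(225,205,325,325),5)):
    i=cv2.imread(f'pics/{n}0.png'); g=cv2.cvtColor(i,cv2.COLOR_BGR2GRAY); h=cv2.cvtColor(i,cv2.COLOR_BGR2HSV)
    m=cam(n)
    if n=='top':
        w=((g>150)&(h[:,:,1]<45)).astype(np.uint8); w[:y0]=0;w[y1:]=0;w[:,:x0]=0;w[:,x1:]=0
        for c in cv2.findContours(w,cv2.RETR_EXTERNAL,cv2.CHAIN_APPROX_NONE)[0]:
            if cv2.contourArea(c)>300:
                r=cv2.minAreaRect(c); q=np.array([onz(m,*p,.054)[:2] for p in cv2.boxPoints(r)])
                print('plate',np.round(r[0],1),q.mean(0).round(4),[np.linalg.norm(q[j]-q[j-1]).round(3) for j in(1,2)],((q[1]-q[0])/np.linalg.norm(q[1]-q[0])).round(3))
    b=(g<62).astype(np.uint8); b[:y0]=0;b[y1:]=0;b[:,:x0]=0;b[:,x1:]=0
    for c in cv2.findContours(b,cv2.RETR_EXTERNAL,cv2.CHAIN_APPROX_NONE)[0]:
        if cv2.contourArea(c)>25: r=cv2.minAreaRect(c);print(n,np.round(r[0],1),np.round(r[1],1),cv2.contourArea(c), onz(m,*r[0],.066).round(4))
    cv2.imwrite(f'pics/{n}c.png',cv2.resize(i[y0:y1,x0:x1],None,fx=k,fy=k,interpolation=cv2.INTER_CUBIC))
E
```

```text
plate [367.  235.5] [ 0.5044 -0.1125] [np.float64(0.079), np.float64(0.06)] [ 0.991 -0.136]
plate [332.4 230. ] [ 0.514  -0.0415] [np.float64(0.079), np.float64(0.059)] [ 0.991 -0.131]
plate [298.1 224.5] [0.5234 0.0285] [np.float64(0.079), np.float64(0.06)] [ 0.991 -0.13 ]
plate [263.6 218.9] [0.533  0.0988] [np.float64(0.079), np.float64(0.06)] [ 0.991 -0.134]
top [370.  232.9] [16.6 11.5] 138.0 [ 0.5096 -0.1161  0.066 ]
top [332.  229.5] [15. 14.] 41.0 [ 0.5146 -0.0391  0.066 ]
top [263.3 218.8] [ 9.9 10.6] 79.5 [0.5325 0.099  0.066 ]
top [298.1 224.3] [14.8 33. ] 438.0 [0.5233 0.029  0.066 ]
side [282.5 272.5] [15. 19.] 219.0 [ 0.5071 -0.1066  0.066 ]
side [273.3 257.6] [19.9 12.1] 115.0 [ 0.5095 -0.0571  0.066 ]
side [264.2 236.6] [11.3 32.7] 260.5 [0.5204 0.02   0.066 ]
side [257.5 219.5] [5. 9.] 39.0 [0.5321 0.0925 0.066 ]
```

View pics/topc.png

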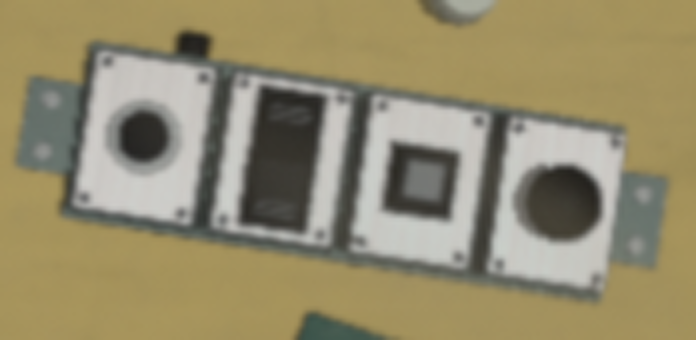

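View pics/sidec.png

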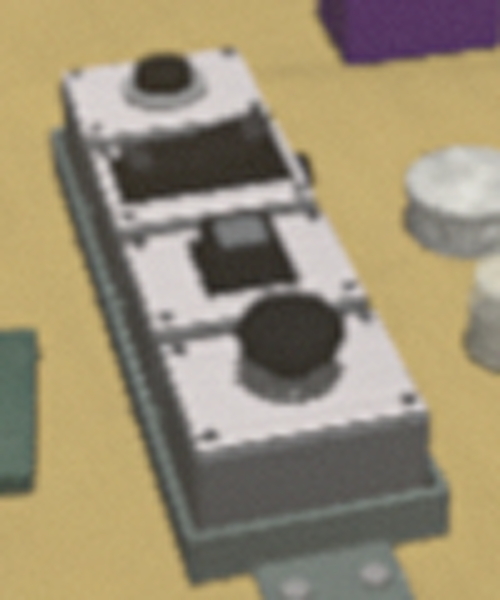

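```bash
python3 - <<'E'
from h import *
t,s=cam('top'),cam('side')
T=lambda x,y:(x/4+228-.4,y/4+185-.4); S=lambda x,y:(x/5+225-.4,y/5+205-.4)
for n,a,b in(('key',(423,182),(241,232)),('start',(143,137),(163,70)),('plate corner',(624,128),(428,412)),('stop',(562,202),(291,330)),('rocker far edge mid',(291,90),(272,142))):
    p,e=tri(t,T(*a),s,S(*b)); print(n,p.round(4),round(e,4))
E
```

```text
key [ 0.514  -0.0416  0.07  ] 0.0013
start [0.533  0.0987 0.0649] 0.0012
plate corner [ 0.5429 -0.1464  0.0514] 0.0021
stop [ 0.5054 -0.1109  0.0734] 0.001
rocker far edge mid [0.5566 0.0257 0.0625] 0.0032
```

jog_arm(motion=[{"offset": [-0.3,-0.28,0],"dr": [0,0,-0.1],"gripper": 1},{"offset": [-0.6,-0.55,0],"dr": [0,0,-0.2],"gripper": 1},{"offset": [-1,-0.92,0],"dr": [0,0,-0.253],"gripper": 1},{"offset": [-1,-0.92,0],"dr": [0,0,-0.253],"gripper": 1},{"offset": [-1,-0.92,0],"dr": [0,0,-0.253],"gripper": 1}])

```text
t: 0.57
eef_pos: [0.3297, 0.5185, 0.2138]
tcp_rot: [[-0.991, 0.137, -0.0], [0.137, 0.991, -0.001], [0.0, -0.001, -1.0]]
wrist_force: [0.3, 0.8, 0.5]
grip_width: 0.664
gripper_force: 0.0
```

jog_arm(motion=[{"offset": [-0.58,-0.92,0],"dr": [0,0,0],"gripper": 1},{"offset": [-0.58,-0.92,0],"dr": [0,0,0],"gripper": 1},{"offset": [-0.58,-0.92,0],"dr": [0,0,0],"gripper": 1},{"offset": [-0.58,-0.92,0],"dr": [0,0,0],"gripper": 1}])

```text
t: 0.9
eef_pos: [0.3749, 0.4197, 0.2139]
tcp_rot: [[-0.991, 0.137, -0.0], [0.137, 0.991, -0.001], [0.0, -0.001, -1.0]]
wrist_force: [-0.4, 0.1, -1.0]
grip_width: 0.376
gripper_force: 0.0
```

jog_arm(motion=[{"offset": [-0.58,-0.92,0],"dr": [0,0,0],"gripper": 1},{"offset": [-0.58,-0.92,0],"dr": [0,0,0],"gripper": 1},{"offset": [-0.58,-0.92,0],"dr": [0,0,0],"gripper": 1},{"offset": [-0.58,-0.92,0],"dr": [0,0,0],"gripper": 1}])

```text
t: 1.23
eef_pos: [0.4202, 0.3213, 0.214]
tcp_rot: [[-0.991, 0.137, 0.0], [0.137, 0.991, -0.0], [-0.0, -0.0, -1.0]]
wrist_force: [0.5, 0.1, 0.2]
grip_width: 0.079
gripper_force: 0.0
```

jog_arm(motion=[{"offset": [-0.58,-0.92,0],"dr": [0,0,0],"gripper": 1},{"offset": [-0.58,-0.92,0],"dr": [0,0,0],"gripper": 1},{"offset": [-0.58,-0.92,0],"dr": [0,0,0],"gripper": 1},{"offset": [-0.58,-0.92,0],"dr": [0,0,0],"gripper": 1}])

```text
t: 1.57
eef_pos: [0.4657, 0.2227, 0.2141]
tcp_rot: [[-0.991, 0.137, 0.001], [0.137, 0.991, -0.0], [-0.001, 0.0, -1.0]]
wrist_force: [-0.1, -0.2, -0.7]
grip_width: 0.004
gripper_force: 0.0
```

jog_arm(motion=[{"offset": [-0.58,-0.92,0],"dr": [0,0,0],"gripper": 1},{"offset": [-0.58,-0.92,0],"dr": [0,0,0],"gripper": 1},{"offset": [-0.58,-0.92,0],"dr": [0,0,0],"gripper": 1},{"offset": [-0.58,-0.92,0],"dr": [0,0,0],"gripper": 1}])

```text
t: 1.9
eef_pos: [0.5112, 0.1239, 0.2142]
tcp_rot: [[-0.991, 0.137, 0.001], [0.137, 0.991, -0.0], [-0.001, 0.0, -1.0]]
wrist_force: [-0.7, 0.7, 0.4]
grip_width: 0.007
gripper_force: 0.0
```

jog_arm(motion=[{"offset": [-0.55,-0.93,0],"dr": [0,0,0],"gripper": 1},{"offset": [-0.55,-0.93,0],"dr": [0,0,0],"gripper": 1},{"offset": [-0.55,-0.93,0],"dr": [0,0,0],"gripper": 1},{"offset": [-0.55,-0.93,0.6],"dr": [0,0,0],"gripper": 1},{"offset": [-0.55,-0.93,0.6],"dr": [0,0,0],"gripper": 1},{"offset": [-0.55,-0.93,0.6],"dr": [0,0,0],"gripper": 1}])

```text
t: 2.4
eef_pos: [0.5493, 0.0271, 0.1502]
tcp_rot: [[-0.991, 0.135, -0.006], [0.135, 0.991, 0.0], [0.006, -0.001, -1.0]]
wrist_force: [-1.0, 0.9, 0.3]
grip_width: 0.003
gripper_force: 0.0
```

```bash
python3 - <<'E'
from h import *
s=monitor.observe(); m=cam('wrist'); i=cams.read_camera('wrist'); print(s['eef_pos'],-m[2].T@m[3])
i=np.ascontiguousarray(i[:,:,::-1]); 
for p in((.5234,.0285,.066),(.514,-.0415,.07),(.533,.0988,.066),(*s['eef_pos'],)):
    q=proj(m,p); print(q.round(1)); cv2.circle(i,tuple(int(v) for v in q),2,(0,0,255),-1)
cv2.imwrite('pics/w1.png',i)
E
```

```text
[0.54932918 0.02706997 0.15018433] [0.47301264 0.03783013 0.32142248]
[278.2 183.6]
[181.3 184.7]
[374.2 183.7]
[280.7 263.1]
```

View pics/w1.png

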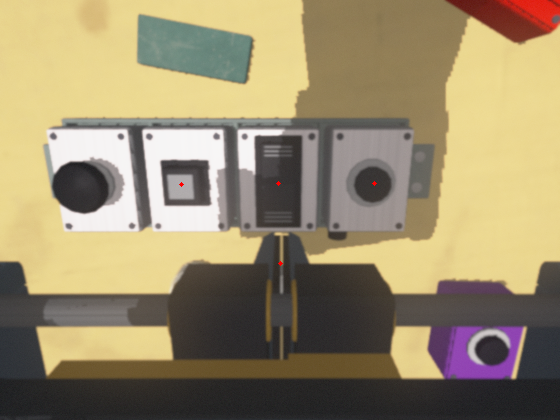

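The wrist view shows the projected centres on the key (181,184), rocker (278,184) and start button (374,184), so the measurements hold. The shut fingers are over the rocker's far end. Descending.

jog_arm(motion=[{"offset": [0,0,0.3],"dr": [0,0,0],"gripper": 1},{"offset": [0,0,0.5],"dr": [0,0,0],"gripper": 1},{"offset": [0,0,0.6],"dr": [0,0,0],"gripper": 1},{"offset": [0,0,0.65],"dr": [0,0,0],"gripper": 1},{"offset": [0,0,0.65],"dr": [0,0,0],"gripper": 1},{"offset": [0,0,0.65],"dr": [0,0,0],"gripper": 1}])

```text
t: 2.95
eef_pos: [0.552, 0.0262, 0.0901]
tcp_rot: [[-0.991, 0.134, 0.001], [0.134, 0.991, 0.0], [-0.001, 0.0, -1.0]]
wrist_force: [0.7, -0.2, -0.5]
grip_width: 0.006
gripper_force: 0.0
```

jog_arm(motion=[{"offset": [-0.01,-0.015,0.06],"dr": [0,0,0],"gripper": 1},{"offset": [-0.01,-0.015,0.1],"dr": [0,0,0],"gripper": 1},{"offset": [-0.01,-0.015,0.14],"dr": [0,0,0],"gripper": 1},{"offset": [-0.01,-0.015,0.15],"dr": [0,0,0],"gripper": 1},{"offset": [-0.01,-0.015,0.16],"dr": [0,0,0],"gripper": 1},{"offset": [-0.01,-0.015,0.17],"dr": [0,0,0],"gripper": 1},{"offset": [-0.01,-0.015,0.18],"dr": [0,0,0],"gripper": 1},{"offset": [-0.01,-0.015,0.18],"dr": [0,0,0],"gripper": 1}])

```text
t: 3.62
eef_pos: [0.5522, 0.0241, 0.071]
tcp_rot: [[-0.991, 0.135, 0.0], [0.135, 0.991, 0.0], [-0.0, 0.0, -1.0]]
wrist_force: [1.6, -0.9, 2.6]
grip_width: 0.002
gripper_force: 1.3
```

jog_arm(motion=[{"offset": [0,0,0.01],"dr": [0,0,0],"gripper": 1},{"offset": [0,0,0.02],"dr": [0,0,0],"gripper": 1},{"offset": [0,0,0.02],"dr": [0,0,0],"gripper": 1}])

```text
t: 3.87
eef_pos: [0.5518, 0.0241, 0.0688]
tcp_rot: [[-0.991, 0.134, -0.0], [0.134, 0.991, 0.0], [0.0, -0.0, -1.0]]
wrist_force: [1.7, 0.4, 2.1]
grip_width: 0.008
gripper_force: 1.1
```

jog_arm(motion=[{"offset": [0,0,0.01],"dr": [0,0,0],"gripper": 1},{"offset": [0,0,0.02],"dr": [0,0,0],"gripper": 1},{"offset": [0,0,0.02],"dr": [0,0,0],"gripper": 1}])

```text
t: 4.12
eef_pos: [0.5518, 0.0241, 0.0667]
tcp_rot: [[-0.991, 0.134, -0.0], [0.134, 0.991, -0.0], [0.0, -0.0, -1.0]]
wrist_force: [1.2, -0.5, 1.5]
grip_width: 0.001
gripper_force: 0.7
```

jog_arm(motion=[{"offset": [0,0,0.01],"dr": [0,0,0],"gripper": 1},{"offset": [0,0,0.01],"dr": [0,0,0],"gripper": 1}])

```text
t: 4.28
eef_pos: [0.552, 0.0241, 0.0658]
tcp_rot: [[-0.991, 0.134, -0.0], [0.134, 0.991, -0.0], [0.0, -0.0, -1.0]]
wrist_force: [2.4, -0.4, 2.5]
grip_width: 0.007
gripper_force: 1.2
```

jog_arm(motion=[{"offset": [0,0,0.01],"dr": [0,0,0],"gripper": 1},{"offset": [0,0,0.01],"dr": [0,0,0],"gripper": 1}])

```text
t: 4.45
eef_pos: [0.5523, 0.0241, 0.0652]
tcp_rot: [[-0.991, 0.134, 0.0], [0.134, 0.991, -0.0], [-0.0, 0.0, -1.0]]
wrist_force: [1.0, -0.6, 7.5]
grip_width: 0.002
gripper_force: 4.0
```

jog_arm(motion=[{"offset": [0,0,0.005],"dr": [0,0,0],"gripper": 1},{"offset": [0,0,0.005],"dr": [0,0,0],"gripper": 1}])

```text
t: 4.62
eef_pos: [0.5524, 0.0241, 0.0651]
tcp_rot: [[-0.991, 0.134, 0.0], [0.134, 0.991, -0.0], [-0.0, -0.0, -1.0]]
wrist_force: [-0.5, -0.6, 14.2]
grip_width: 0.004
gripper_force: 7.0
```

jog_arm(motion=[{"offset": [0,0,-0.2],"dr": [0,0,0],"gripper": 1},{"offset": [0,0,-0.4],"dr": [0,0,0],"gripper": 1},{"offset": [0.29,-0.4,-0.4],"dr": [0,0,0],"gripper": 1},{"offset": [0.29,-0.7,-0.4],"dr": [0,0,0],"gripper": 1},{"offset": [0.29,-0.7,-0.4],"dr": [0,0,0],"gripper": 1},{"offset": [0.29,-0.7,-0.4],"dr": [0,0,0],"gripper": 1}])

```text
t: 5.12
eef_pos: [0.5129, -0.0424, 0.1043]
tcp_rot: [[-0.991, 0.137, -0.001], [0.137, 0.991, 0.0], [0.001, 0.0, -1.0]]
wrist_force: [-0.1, 1.1, 0.5]
grip_width: 0.003
gripper_force: 0.0
```

```bash
python3 - <<'E'
from h import *
s=monitor.observe(); print(s['eef_pos'],s['wrist_force'])
a=cams.read_camera('wrist')[:,:,::-1];b=cams.read_camera('side')[200:330,215:345,::-1]
b=cv2.resize(b,(420,420),interpolation=cv2.INTER_CUBIC)
cv2.imwrite('pics/w2.png',np.hstack([a[:,60:440],b]))
E
```

```text
[ 0.51287045 -0.04240858  0.10426105] [-0.05959256  1.13309579  0.49610699]
```

View pics/w2.png

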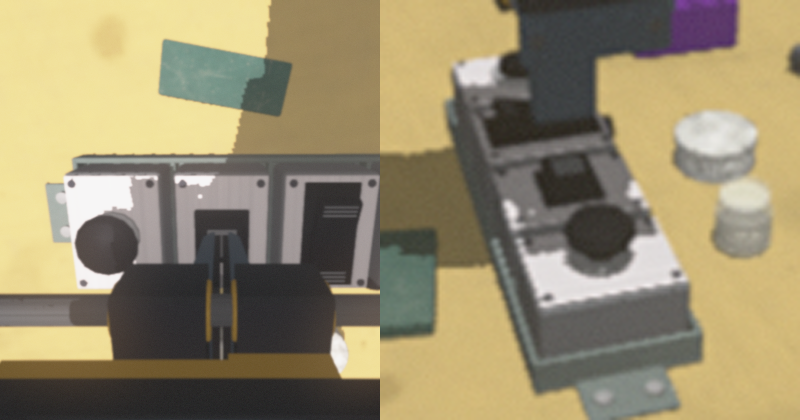

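The wrist view shows the rocker's ribs shifted, with the near end now raised. The fingers are centred above the key, and the mushroom at (107,243) is clear of them. Pressing the key.

jog_arm(motion=[{"offset": [-0.01,0.01,0.15],"dr": [0,0,0],"gripper": 1},{"offset": [-0.01,0.01,0.25],"dr": [0,0,0],"gripper": 1},{"offset": [-0.01,0.01,0.3],"dr": [0,0,0],"gripper": 1},{"offset": [-0.01,0.01,0.32],"dr": [0,0,0],"gripper": 1},{"offset": [-0.01,0.01,0.34],"dr": [0,0,0],"gripper": 1},{"offset": [-0.01,0.01,0.36],"dr": [0,0,0],"gripper": 1},{"offset": [-0.01,0.01,0.38],"dr": [0,0,0],"gripper": 1},{"offset": [-0.01,0.01,0.38],"dr": [0,0,0],"gripper": 1}])

```text
t: 5.88
eef_pos: [0.5151, -0.0405, 0.0664]
tcp_rot: [[-0.991, 0.134, 0.0], [0.134, 0.991, -0.0], [-0.0, 0.0, -1.0]]
wrist_force: [-0.7, 0.2, 0.4]
grip_width: 0.005
gripper_force: 0.0
```

jog_arm(motion=[{"offset": [0,0,0.01],"dr": [0,0,0],"gripper": 1},{"offset": [0,0,0.02],"dr": [0,0,0],"gripper": 1},{"offset": [0,0,0.02],"dr": [0,0,0],"gripper": 1}])

```text
t: 6.13
eef_pos: [0.5152, -0.0405, 0.0645]
tcp_rot: [[-0.991, 0.134, 0.0], [0.134, 0.991, -0.0], [-0.0, 0.0, -1.0]]
wrist_force: [0.7, -1.1, 0.3]
grip_width: 0.001
gripper_force: 0.0
```

jog_arm(motion=[{"offset": [0,0,0.01],"dr": [0,0,0],"gripper": 1},{"offset": [0,0,0.015],"dr": [0,0,0],"gripper": 1},{"offset": [0,0,0.015],"dr": [0,0,0],"gripper": 1}])

```text
t: 6.38
eef_pos: [0.5151, -0.0405, 0.0629]
tcp_rot: [[-0.991, 0.134, 0.0], [0.134, 0.991, -0.0], [-0.0, -0.0, -1.0]]
wrist_force: [0.1, 0.2, 0.2]
grip_width: 0.0
gripper_force: 0.4
```

jog_arm(motion=[{"offset": [0,0,0.01],"dr": [0,0,0],"gripper": 1},{"offset": [0,0,0.01],"dr": [0,0,0],"gripper": 1}])

```text
t: 6.55
eef_pos: [0.5151, -0.0406, 0.0622]
tcp_rot: [[-0.991, 0.134, 0.0], [0.134, 0.991, -0.0], [-0.0, -0.0, -1.0]]
wrist_force: [-1.0, -0.2, 7.3]
grip_width: 0.005
gripper_force: 3.7
```

jog_arm(motion=[{"offset": [0,0,0.005],"dr": [0,0,0],"gripper": 1},{"offset": [0,0,0.005],"dr": [0,0,0],"gripper": 1},{"offset": [0,0,0.005],"dr": [0,0,0],"gripper": 1}])

```text
t: 6.8
eef_pos: [0.5152, -0.0406, 0.0621]
tcp_rot: [[-0.991, 0.134, 0.0], [0.134, 0.991, -0.0], [-0.0, -0.0, -1.0]]
wrist_force: [-5.2, 1.3, 19.0]
grip_width: 0.006
gripper_force: 9.0
```

jog_arm(motion=[{"offset": [0,0,-0.2],"dr": [0,0,0],"gripper": 1},{"offset": [0,0,-0.5],"dr": [0,0,0],"gripper": 1},{"offset": [0.0,0.35,-0.8],"dr": [0,0,0],"gripper": 1},{"offset": [0.0,0.7,-0.8],"dr": [0,0,0],"gripper": 1},{"offset": [0,0.7,-0.8],"dr": [0,0,0],"gripper": 1},{"offset": [0,0.7,-0.8],"dr": [0,0,0],"gripper": 1}])

```text
t: 7.3
eef_pos: [0.5245, 0.0301, 0.1417]
tcp_rot: [[-0.991, 0.132, 0.001], [0.132, 0.991, -0.0], [-0.001, 0.0, -1.0]]
wrist_force: [-1.0, -0.7, -1.2]
grip_width: 0.005
gripper_force: 0.0
```

jog_arm(motion=[{"offset": [0,0.35,0],"dr": [0,0,0],"gripper": 1},{"offset": [0,0.7,0],"dr": [0,0,0],"gripper": 1},{"offset": [0,0.7,0],"dr": [0,0,0],"gripper": 1},{"offset": [0,0.7,0],"dr": [0,0,0],"gripper": 1}])

```text
t: 7.63
eef_pos: [0.5334, 0.0985, 0.1406]
tcp_rot: [[-0.991, 0.133, -0.001], [0.133, 0.991, -0.0], [0.001, -0.001, -1.0]]
wrist_force: [-0.4, -0.9, 0.2]
grip_width: 0.008
gripper_force: 0.0
```

```bash
python3 - <<'E'
from h import *
s=monitor.observe(); print(s['eef_pos'],s['wrist_force'])
a=cams.read_camera('wrist')[100:300,40:400,::-1];b=cams.read_camera('side')[200:330,215:345,::-1]
b=cv2.resize(b,(420,420),interpolation=cv2.INTER_CUBIC);a=cv2.resize(a,(370,206))
z=np.zeros((420,370,3),np.uint8);z[:206]=a
cv2.imwrite('pics/w3.png',np.hstack([z,b]))
E
```

```text
[0.53338145 0.09848407 0.14064211] [-0.41062637 -0.88244451  0.19984793]
```

View pics/w3.png

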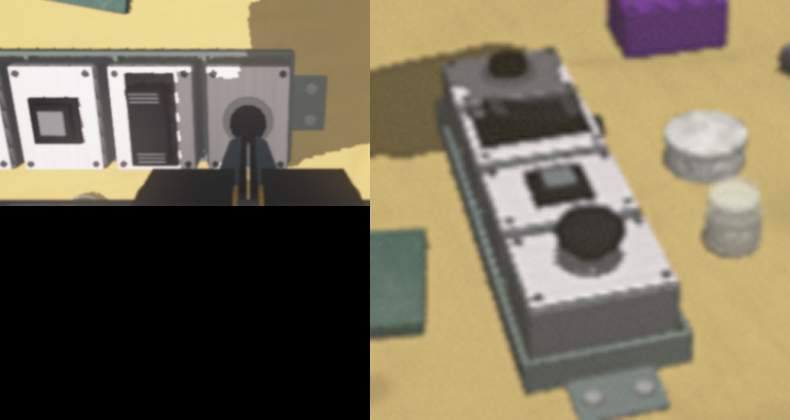

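The picture shows the rocker tipped with its near end up (in the side view the near-left edge at (475,130) is higher), and the key down flush in its frame at (560,185). The fingers are over the start button.

jog_arm(motion=[{"offset": [0,0,0.3],"dr": [0,0,0],"gripper": 1},{"offset": [0,0,0.5],"dr": [0,0,0],"gripper": 1},{"offset": [0,0,0.6],"dr": [0,0,0],"gripper": 1},{"offset": [0,0,0.67],"dr": [0,0,0],"gripper": 1},{"offset": [0,0,0.7],"dr": [0,0,0],"gripper": 1},{"offset": [0,0,0.7],"dr": [0,0,0],"gripper": 1},{"offset": [0,0,0.7],"dr": [0,0,0],"gripper": 1}])

```text
t: 8.32
eef_pos: [0.5343, 0.0981, 0.0721]
tcp_rot: [[-0.991, 0.135, 0.001], [0.135, 0.991, 0.0], [-0.001, 0.0, -1.0]]
wrist_force: [-0.7, -0.1, 0.6]
grip_width: 0.001
gripper_force: 0.0
```

jog_arm(motion=[{"offset": [0,0,0.02],"dr": [0,0,0],"gripper": 1},{"offset": [0,0,0.04],"dr": [0,0,0],"gripper": 1},{"offset": [0,0,0.05],"dr": [0,0,0],"gripper": 1},{"offset": [0,0,0.06],"dr": [0,0,0],"gripper": 1},{"offset": [0,0,0.07],"dr": [0,0,0],"gripper": 1},{"offset": [0,0,0.08],"dr": [0,0,0],"gripper": 1},{"offset": [0,0,0.08],"dr": [0,0,0],"gripper": 1}])

```text
t: 8.9
eef_pos: [0.5339, 0.0983, 0.0634]
tcp_rot: [[-0.991, 0.134, 0.0], [0.134, 0.991, 0.0], [-0.0, 0.0, -1.0]]
wrist_force: [-0.4, -0.7, 2.5]
grip_width: 0.005
gripper_force: 1.4
```

jog_arm(motion=[{"offset": [0,0,0.01],"dr": [0,0,0],"gripper": 1},{"offset": [0,0,0.02],"dr": [0,0,0],"gripper": 1},{"offset": [0,0,0.03],"dr": [0,0,0],"gripper": 1},{"offset": [0,0,0.035],"dr": [0,0,0],"gripper": 1},{"offset": [0,0,0.035],"dr": [0,0,0],"gripper": 1}])

```text
t: 9.32
eef_pos: [0.5339, 0.0983, 0.0602]
tcp_rot: [[-0.991, 0.134, 0.0], [0.134, 0.991, 0.0], [-0.0, 0.0, -1.0]]
wrist_force: [-1.7, 0.5, 9.0]
grip_width: 0.003
gripper_force: 4.4
```

jog_arm(motion=[{"offset": [0,0,0.005],"dr": [0,0,0],"gripper": 1},{"offset": [0,0,0.005],"dr": [0,0,0],"gripper": 1}])

```text
t: 9.48
eef_pos: [0.534, 0.0983, 0.0601]
tcp_rot: [[-0.991, 0.134, -0.0], [0.134, 0.991, 0.0], [0.0, 0.0, -1.0]]
wrist_force: [-4.5, 0.7, 16.6]
grip_width: 0.009
gripper_force: 8.4
```

Fully in. Now holding for about 1.5 s.

jog_arm(motion=[{"offset": [0,0,0],"dr": [0,0,0],"gripper": 1},{"offset": [0,0,0],"dr": [0,0,0],"gripper": 1},{"offset": [0,0,0],"dr": [0,0,0],"gripper": 1},{"offset": [0,0,0],"dr": [0,0,0],"gripper": 1},{"offset": [0,0,0],"dr": [0,0,0],"gripper": 1},{"offset": [0,0,0],"dr": [0,0,0],"gripper": 1},{"offset": [0,0,0],"dr": [0,0,0],"gripper": 1},{"offset": [0,0,0],"dr": [0,0,0],"gripper": 1}])

```text
t: 10.15
eef_pos: [0.534, 0.0983, 0.0601]
tcp_rot: [[-0.991, 0.134, 0.0], [0.134, 0.991, 0.0], [-0.0, 0.0, -1.0]]
wrist_force: [-4.6, 0.1, 16.4]
grip_width: 0.004
gripper_force: 8.3
```

jog_arm(motion=[{"offset": [0,0,0],"dr": [0,0,0],"gripper": 1},{"offset": [0,0,0],"dr": [0,0,0],"gripper": 1},{"offset": [0,0,0],"dr": [0,0,0],"gripper": 1},{"offset": [0,0,0],"dr": [0,0,0],"gripper": 1},{"offset": [0,0,0],"dr": [0,0,0],"gripper": 1},{"offset": [0,0,0],"dr": [0,0,0],"gripper": 1},{"offset": [0,0,0],"dr": [0,0,0],"gripper": 1},{"offset": [0,0,0],"dr": [0,0,0],"gripper": 1}])

```text
t: 10.82
eef_pos: [0.534, 0.0983, 0.0601]
tcp_rot: [[-0.991, 0.134, 0.0], [0.134, 0.991, 0.0], [-0.0, 0.0, -1.0]]
wrist_force: [-3.8, 0.2, 17.5]
grip_width: 0.006
gripper_force: 8.3
```

jog_arm(motion=[{"offset": [0,0,-0.05],"dr": [0,0,0],"gripper": 1},{"offset": [0,0,-0.1],"dr": [0,0,0],"gripper": 1},{"offset": [0,0,-0.4],"dr": [0,0,0],"gripper": 1},{"offset": [0,0,-0.8],"dr": [0,0,0],"gripper": 1},{"offset": [0,0,-1],"dr": [0,0,0],"gripper": 1},{"offset": [0,0,-1],"dr": [0,0,0],"gripper": 1},{"offset": [0,0,-1],"dr": [0,0,0],"gripper": 1}])

```text
t: 11.4
eef_pos: [0.5342, 0.0983, 0.1604]
tcp_rot: [[-0.991, 0.134, 0.002], [0.134, 0.991, 0.0], [-0.002, 0.0, -1.0]]
wrist_force: [0.1, 0.6, -0.4]
grip_width: 0.003
gripper_force: 0.0
```

```bash
python3 - <<'E'
from h import *
s=monitor.observe(); print(s['eef_pos'],s['wrist_force'])
a=cams.read_camera('wrist')[60:330,60:440,::-1];b=cams.read_camera('side')[200:330,215:345,::-1]
b=cv2.resize(b,(420,420),interpolation=cv2.INTER_CUBIC)
z=np.zeros((420,380,3),np.uint8);z[:270]=a
cv2.imwrite('pics/w4.png',np.hstack([z,b]))
E
```

```text
[0.53417199 0.09826037 0.16039707] [ 0.06042028  0.55245291 -0.36022147]
```

View pics/w4.png

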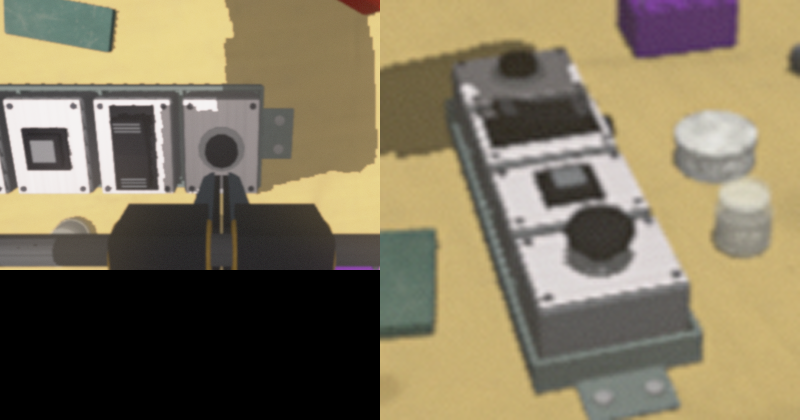

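The picture shows the start button back up at (518,65), the key still down, the rocker over, the modules seated and nothing else moved. Handing in.

```bash
python3 -c "
from bench import robot; print(robot.job_done())"
```

```text
the job is handed in; nothing more can be done
None
```

I tipped the rocker fully over, pushed the key down so it stays, held the start button in for over a second and released it, in that order; the stop button was never touched, and the job is handed in (about 11.5 s used, verdict not shown).

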